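# Eject the card reader from its dock and slide it to the paying place

## Robot

A 7-joint arm with a two-finger parallel gripper is mounted at the origin on a cart in front of the work surface, level with it; the furniture and walls round the work are solid. World frame = base frame: x ahead of the robot, y to its left, z up, the work surface at z = 0. Lengths are in m, angles in rad, forces in N, time in s.
With the tool pointing down it reaches from about 0.425 to 0.8 m from the base axis. Payload 8.3 kg.
Tool frame: the origin (TCP) lies at the very end of the fingers, on their centre line; the grasp point (between the pads) lies env.pinch_z behind it (env.pinch_z is the distance from the TCP to the grasp point, in m); z points along the fingers, y is the line along which they close (so a half turn about z gives the same grasp; the last joint's range is limited). The gripper opens to 85 mm and grips with 20 to 120 N. Pads are 22 mm wide; open, the fingers measure 114 mm over their backs; the gripper's body (76 mm by 85 mm) begins 54 mm behind the grasp point. The pads swing forward as they close: fully open they stand 13 mm farther back than shut.
Start: joints at [1.176, 0.383, 0.016, 1.37, -0.006, 1.388, -0.046], TCP at [0.204, -0.591, 0.231] pointing down, gripper open.
Joint ranges: [-2.95, 2.95], [-0.25, 2.06], [-1.52, 1.56], [0.18, 2.33], [-1.44, 4.58], [0.02, 2.06], [-3.01, 3.01]. Speed limits (rad/s): [2.39, 2.39, 3.01, 3.01, 3.14, 3.14, 3.14].

## Interface

Orientations are given as [roll, pitch, yaw] about the fixed x, y, z axes, in that order (R = Rz(yaw) Ry(pitch) Rx(roll)).
In Python, from station import env gives the robot as it stands. The module is installed in compiled form; this text tells all that it offers.
- The arm moves only by the tool step_arm, never from a script. Its arguments are lists of equal length, an entry for each row: "xyz": the shift along the world's x, y, z normalised to -1 to 1, where 1 is 120 mm, a list of three; "rotation": the turn, a rotation vector about the world's x, y, z normalised to -1 to 1, where 1 is 180 degrees, a list of three. In form: {"xyz": [[tx, ty, tz], ...], "rotation": [[wx, wy, wz], ...]}. A call has 1 to 8 rows; each row shifts and turns the commanded pose from where the row before left it; what a row does not reach is not made up. A row lasts 1/12 s, in which the tool goes at most 41.7 mm and 7.16 degrees, less where a joint would pass 70% of its speed; a pose out of reach is approached as far as the arm can. A call with a number of a shift or a turn outside -1 to 1 is refused whole. A call with a gripper value outside its range is refused whole. "claw" is the closure, from -1 (fully open) to 1 (shut), set as the call begins (left out, the last holds). The fingers move at their own pace and stop on an object; "squeeze" is the grip in N (left out, the last holds). Time passes only in rows, so rows that do not move let the fingers close. It gives the time, the measured TCP pose, the force, the opening and the grip force at its end, in the units of the state.
- env.state(): the state, without advancing time (a new reading comes with each control period).
- env.camera(name): name is "side" or "top" or "wrist"; returns the picture (420x560x3 uint8, blue, green, red); there is no depth.
- env.camera_model(name): a dict with "mtx" (3x3 intrinsics, pixels), "R" (3x3) and "t" (3): a world point X has camera coordinates R X + t; the wrist camera has in their place "tool_from_camera" (4x4, takes a point from camera to tool coordinates, whose origin is the TCP and whose axes are the flange's). Camera axes: x right, y down, z forward; pixel columns grow to the right and rows downward; lengths in m; the calibration is good to about 2 mm. The wrist camera is an equidistant fisheye: a pixel r from the principal point sees the ray r / f radians off the axis. A picture is of the moment at which its call begins: read the wrist's pose just before it. camera_model takes no time and is no camera call.
- env.finish_job(): hands the job in; it is judged then, once.
Trained networks look in the newest picture that a camera, given by its name, has taken for a name from the list of things; names that differ only in an ending like _2 or _b are one class to them, and where a whole thing is asked for, a point or a joint stands for the part that bears it (a point fixed in the world has none). Each returns a list of dicts, best first, with "confidence" (0 to 1); they miss things now and then, are a little off and sometimes report something else, mostly with a low value. They report only what shows in the picture. A call takes as long as a camera call.
- env.outline_of(camera, thing): "mask" (420x560 bool, what is visible of it) and "box" ([left, top, width, height] in pixels, round what is visible of it).
The state is a dict: "clock": time; "joints": joint angles; "dq": joint speeds; "joint_efforts": joint torques, N m; "position": TCP position; "eef_rot": TCP orientation; "contact_force": force on the tool from outside, world axes, zero at the start; "wrist_torque": the same for the moment, N m; "opening": opening from 0.0 (shut) to 1.0 (fully open); "grip_force": force on a finger pad.
Only numpy, scipy, OpenCV 4.12 (cv2) and the standard library are available. Lean on these libraries where they do the work, as an engineer would, in place of code of your own. Each camera call takes 0.05 s, during which the arm holds its last target. There are 200 camera calls.

## Task

A customer wants to pay. Push the eject slide on top of the charging dock all the way along, so that it pushes the card reader out past its catches, and let the slide spring back; then, without lifting the reader off the counter, slide it into the rectangular taped outline (not the round one) and leave it lying flat, wholly inside the tape. Leave the two timers, the tin and the stack of cups where they stand.

Things in the scene. Friction and masses are not known exactly. Their poses are not given: they have to be found in the camera images.
- card_reader: black hand card reader with a keypad, 123 x 66 x 20 mm (long side along its x axis, 66 mm along y), 0.13 to 0.27 kg, lying flat; origin at the centre of its underside, z up. At the start it is held fully inside the dock's pocket, its x axis parallel to the dock's, its leading end 10 mm inside the mouth
- dock: charging dock fixed to the counter. Grey side walls 165 mm long (along its x), 24 high, pocket 69 wide between them, 93 wide outside (106 at the catches beside the mouth). Black roof, top at z = 30 mm, over x = -35 to +75 mm; no floor. Origin on the counter on the mid line; open mouth at x = -90 mm facing -x, closed back at x = +75. Two sprung steel catches at the mouth hold the reader
- dock_mouth (a point): centre of the dock's mouth at counter level (dock x = -90 mm, y = 0); the reader comes out of here towards the dock's -x
- ejector (a joint): travel of the spring eject slide in m: 0 at rest near the dock's back, 0.055 fully pressed towards the mouth (the dock's -x). It pushes the reader ahead of it. Needs about 3 N at first, 10 to 15 N at the end; springs back when let go
- ejector_tab (a point): centre of the eject slide's upright aluminium tab that stands above the dock's roof, 12 mm thick along the dock's x, 34 mm wide along its y, from 35 to 65 mm above the counter (this point at 50 mm); moves with the slide; at rest at dock x = +49 mm
- pay_outline: rectangle of black tape stuck flush on the counter, the inside 154 mm long (along its x axis) x 94 mm wide (y), tape 6 mm wide; origin at its centre; the place for the card reader, which fits with its long side along the outline's long side, either way round
- cup_outline: circle of the same black tape, 110 mm across; origin at its centre; not for the reader. The reader may be slid over it
- timer_1: lime kitchen timer, 50 x 72 x 68 mm, bystander; origin under its centre
- timer_2: second lime kitchen timer, 50 x 72 x 68 mm, bystander; origin under its centre
- milk_tin: food tin, 75 mm across, 58 mm high, bystander; origin under its centre
- dip_cups: stack of clear dip cups, 66 mm across, 73 mm high, bystander; origin under its centre

How it is judged:
By the outcome, as a careful person would: the job done as asked, in the order asked, and still so for the second after the job is handed in, with the robot touching nothing.
It also fails if it takes over 61 s, if anything falls off the work surface, if the arm or the gripper's body presses on something with over 40 N, if the wrist force passes 120 N, or if a joint passes its speed limit or range.

## Working session

There is one attempt and no reset: what is moved stays moved. The work goes in short steps, Python scripts to look and compute and a tool call to move; the robot and the scene stay as the last step left them, time stands still between calls to the robot, and variables do not carry over. Pictures are saved under pics/ and viewed, at most 10 in all, crops included, and the job is handed in when it is done.

Besides the shell and the picture viewer there is one more tool, called after "Emit:" by a JSON object that holds its "method" and its "body". step_arm: Moves the arm, as the interface text tells. Scaled input: -1 to 1 covers 120 mm each way for a shift and 180 degrees each way for a turn. Its arguments: {"type":"object","properties":{"xyz":{"type":"array"},"rotation":{"type":"array"},"claw":{"type":"number"},"squeeze":{"type":"number"}},"required":["xyz","rotation"]}

```bash
mkdir -p pics; python3 - <<'E'
from station import env
import cv2,numpy as np
a=env.camera("top");b=env.camera("side")
cv2.imwrite("pics/top.png",a);cv2.imwrite("pics/side.png",b)
s=env.state();print(s);print(env.pinch_z)
for c in("top","side"):print(env.camera_model(c))
print(env.camera_model("wrist"))
for n in["card_reader","dock","ejector_tab","pay_outline","cup_outline","timer_1","milk_tin","dip_cups"]:
    for d in env.outline_of("top",n)[:3]:print(n,round(d["confidence"],2),d["box"])
E
```

```text
{'clock': 0.1, 'joints': array([ 1.17607393,  0.38417152,  0.01639693,  1.3710713 , -0.00628763,
        1.388187  , -0.04648654]), 'dq': array([ 5.54138584e-05, -3.18338647e-03,  1.21392018e-04, -3.65529998e-03,
        1.06707575e-03,  5.03948463e-04,  3.40289240e-04]), 'joint_efforts': array([ 3.88924760e-03, -6.29128289e+01,  8.47905669e-01, -3.72759104e+01,
        1.68055220e-02,  1.04424221e-02,  4.48000762e-06]), 'position': array([ 0.20347365, -0.59046567,  0.23035809]), 'eef_rot': array([-3.13980598e+00,  4.72288963e-05,  3.31881125e-01]), 'contact_force': array([ 0.61473122, -0.81098547,  0.72433944]), 'wrist_torque': array([-0.00424206, -0.00614106,  0.00582262]), 'grip_force': 0.0, 'opening': 1.0039362521117565}
0.0187
{'mtx': array([[506.09696487,   0.        , 284.21383275],
       [  0.        , 506.09696487, 211.75947347],
       [  0.        ,   0.        ,   1.        ]]), 'R': array([[-0.01994869, -0.99959199, -0.02044266],
       [-0.996126  ,  0.02162272, -0.08523756],
       [ 0.08564481,  0.01866309, -0.99615092]]), 't': array([0.07201966, 0.57216021, 1.451487
[... 736 characters left out ...]
935845e-04, -3.27734548e-01,  9.44769817e-01,
        -1.41156041e-01],
       [ 0.00000000e+00,  0.00000000e+00,  0.00000000e+00,
         1.00000000e+00]])}
card_reader 0.95 [210.2, 230.6, 45.0, 20.3]
card_reader 0.23 [205.4, 227.8, 3.0, 13.6]
dock 0.61 [197.7, 219.4, 60.5, 39.9]
ejector_tab 0.58 [200.7, 228.5, 9.3, 10.8]
ejector_tab 0.2 [212.2, 230.2, 41.0, 17.9]
pay_outline 0.54 [396.0, 227.2, 66.4, 53.8]
cup_outline 0.66 [330.1, 223.2, 39.7, 42.9]
timer_1 0.95 [406.4, 160.7, 32.7, 25.7]
timer_1 0.69 [378.2, 162.9, 31.2, 23.7]
milk_tin 0.95 [349.9, 180.7, 26.9, 27.2]
dip_cups 0.75 [136.9, 180.1, 25.9, 26.4]
dip_cups 0.44 [349.9, 179.8, 28.4, 27.2]
dip_cups 0.35 [195.2, 218.8, 59.5, 36.6]
```

View pics/top.png

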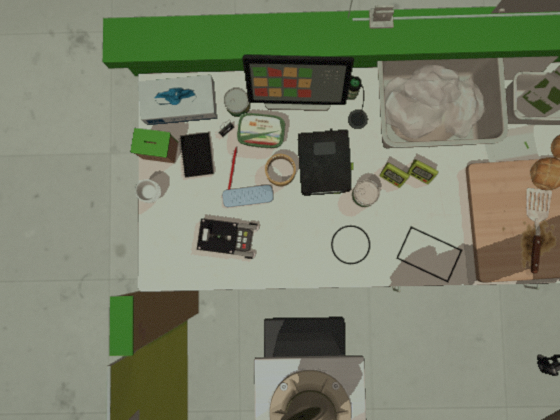

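View pics/side.png

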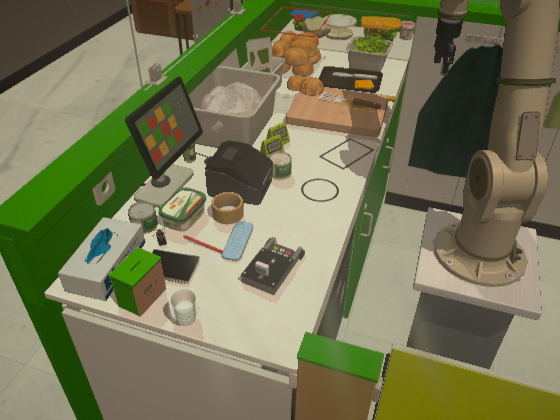

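The top view shows the dock at about (227,237) with its mouth facing right (world −y) and the tab at (205,233). The rectangular outline is at (429,253), rotated about 25°, and the ring is at (350,244). The path between dock and outline is free of bystanders. I'll move over the outline first and take a close look.

Emit:
{"method": "step_arm", "body": {"xyz": [[0.22, 0.23, 0], [0.22, 0.23, 0], [0.22, 0.23, 0], [0.22, 0.23, 0], [0.22, 0.23, 0], [0.22, 0.23, 0], [0.22, 0.23, 0], [0.22, 0.23, 0]], "rotation": [[0, 0, 0.025], [0, 0, 0.025], [0, 0, 0.025], [0, 0, 0.025], [0, 0, 0.025], [0, 0, 0.025], [0, 0, 0.025], [0, 0, 0.025]], "claw": 1}}

```text
clock: 1.17
position: [0.4158, -0.3686, 0.2316]
eef_rot: [3.141, 0.0, 0.964]
contact_force: [-0.2, 0.1, -0.1]
opening: -0.001
grip_force: 0.0
```

```bash
cat > h.py <<'E'
from station import env
import numpy as np,cv2
from scipy.spatial.transform import Rotation as Ro
def snap(name):
    s=env.state();im=env.camera(name);return s,im
def pose(s):
    T=np.eye(4);T[:3,:3]=Ro.from_euler('xyz',s['eef_rot']).as_matrix();T[:3,3]=s['position'];return T
def rays(name,uv,s=None):
    m=env.camera_model(name);K=m['mtx'];uv=np.asarray(uv,float).reshape(-1,2)
    p=(uv-K[:2,2])/[K[0,0],K[1,1]]
    if name!='wrist':
        d=np.c_[p,np.ones(len(p))]@m['R'];return -m['R'].T@m['t'],d
    r=np.linalg.norm(p,axis=1,keepdims=True);d=np.c_[p*np.sinc(r/np.pi),np.cos(r)]
    T=pose(s)@m['tool_from_camera'];return T[:3,3],d@T[:3,:3].T
def to_w(name,uv,z=0,s=None):
    o,d=rays(name,uv,s);return o+d*((z-o[2])/d[:,2])[:,None]
def rect(im_mask,name,z,s=None):
    # min-area rectangle of a mask's outer contour, in world mm/deg
    c=max(cv2.findContours(im_mask.astype(np.uint8),cv2.RETR_EXTERNAL,cv2.CHAIN_APPROX_NONE)[0],key=cv2.contourArea)
    w=to_w(name,c[:,0,:],z,s)[:,:2]*1000
    return cv2.minAreaRect(w.astype(np.float32))
E
python3 - <<'E'
from h import *
s,im=snap("wrist");cv2.imwrite("pics/w1.png",im)
print(s['clock'],s['position'],s['eef_rot'])
np.save("s1.npy",s,allow_pickle=True)
for n in["pay_outline","cup_outline","timer_1","milk_tin"]:
    for d in env.outline_of("wrist",n)[:2]:print(n,round(d["confidence"],2),d["box"],rect(d["mask"],"wrist",0,s))
t=env.camera("top")
for n in["pay_outline","dock","card_reader"]:
    d=env.outline_of("top",n)[0];print(n,d["confidence"],rect(d["mask"],"top",0.0 if n=="pay_outline" else .024))
E
```

```text
1.1667 [ 0.41581361 -0.36859882  0.23160415] [3.14104489e+00 1.61634833e-04 9.63859487e-01]
pay_outline 0.62 [236.2, 79.3, 106.9, 149.9] ((444.5499267578125, -358.5606384277344), (165.43856811523438, 106.39543914794922), 63.51921081542969)
cup_outline 0.82 [153.1, 0.8, 93.8, 31.9] ((452.0145263671875, -158.95352172851562), (41.62670135498047, 108.19507598876953), 49.18659210205078)
timer_1 0.83 [430.1, 4.7, 52.1, 69.4] ((706.5479125976562, -344.08953857421875), (92.68244934082031, 78.97520446777344), 61.54994583129883)
timer_1 0.72 [392.9, 0.0, 47.7, 20.1] ((674.8349609375, -290.23052978515625), (22.904016494750977, 70.16795349121094), 65.65553283691406)
pay_outline 0.67 ((379.4333801269531, -378.65057373046875), (19.253311157226562, 2.6204159259796143), 62.060054779052734)
dock 0.63 ((500.99200439453125, 228.55517578125), (168.16844177246094, 97.46223449707031), 82.77318572998047)
card_reader 0.77 ((495.17974853515625, 177.44845581054688), (49.66144943237305, 66.88468170166016), 88.79419708251953)
```

View pics/w1.png

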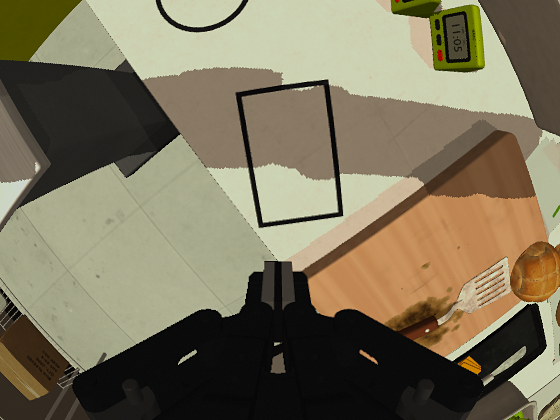

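The wrist view shows the outline fully, with corners near (238,94), (328,82), (342,215) and (261,226). The fit gives its centre at (0.4445, -0.3586), its long axis at 63.5°, and size 165 x 106 mm, which matches. Next I go to the dock.

Emit:
{"method": "step_arm", "body": {"xyz": [[0.044, 0.29, 0], [0.044, 0.29, 0], [0.044, 0.29, 0], [0.044, 0.29, 0], [0.044, 0.29, 0], [0.044, 0.29, 0], [0.044, 0.29, 0], [0.044, 0.29, 0]], "rotation": [[0, 0, 0.0096], [0, 0, 0.0096], [0, 0, 0.0096], [0, 0, 0.0096], [0, 0, 0.0096], [0, 0, 0.0096], [0, 0, 0.0096], [0, 0, 0.0096]]}}

```text
clock: 2.28
position: [0.4569, -0.091, 0.2315]
eef_rot: [3.141, 0.0, 1.201]
contact_force: [1.1, 0.3, -0.3]
opening: 0.004
grip_force: 0.0
```

Emit:
{"method": "step_arm", "body": {"xyz": [[0.044, 0.29, 0], [0.044, 0.29, 0], [0.044, 0.29, 0], [0.044, 0.29, 0], [0.044, 0.29, 0], [0.044, 0.29, 0], [0.044, 0.29, 0], [0.044, 0.29, 0]], "rotation": [[0, 0, 0.0096], [0, 0, 0.0096], [0, 0, 0.0096], [0, 0, 0.0096], [0, 0, 0.0096], [0, 0, 0.0096], [0, 0, 0.0096], [0, 0, 0.0096]]}}

```text
clock: 2.95
position: [0.4998, 0.1872, 0.2314]
eef_rot: [3.141, 0.0, 1.441]
contact_force: [0.4, -0.4, 0.7]
opening: -0.003
grip_force: 0.0
```

```bash
python3 - <<'E'
from h import *
s,im=snap("wrist");cv2.imwrite("pics/w2.png",im)
print(s['clock'],s['position'],s['eef_rot'])
np.save("s2.npy",s,allow_pickle=True)
for n,z in[("dock",.024),("card_reader",.02),("ejector_tab",.065),("cup_outline",0)]:
    for d in env.outline_of("wrist",n)[:2]:print(n,round(d["confidence"],2),d["box"],rect(d["mask"],"wrist",z,s))
E
```

```text
2.95 [0.49984191 0.18722988 0.23144007] [3.14104215e+00 7.02894390e-05 1.44145210e+00]
dock 0.98 [228.5, 60.5, 90.1, 155.2] ((505.2033996582031, 231.81341552734375), (166.8607177734375, 103.49801635742188), 80.79716491699219)
card_reader 0.76 [244.3, 93.9, 60.3, 106.0] ((497.30792236328125, 184.1977996826172), (39.3447151184082, 65.30044555664062), 82.4537353515625)
ejector_tab 0.64 [260.0, 77.6, 33.1, 14.3] ((512.019287109375, 288.0419006347656), (13.336787223815918, 32.39177322387695), 82.33799743652344)
```

View pics/w2.png

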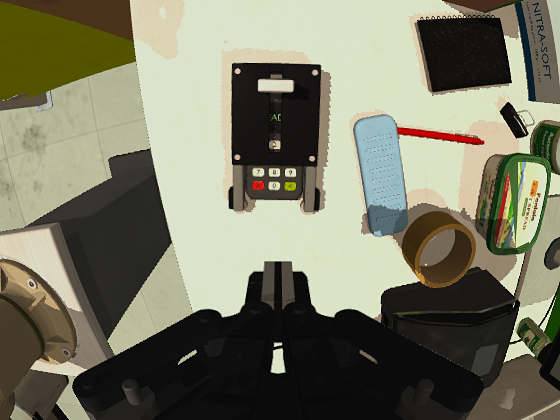

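The dock shows clearly. Its roof corners are near (232,64), (321,65), (318,165) and (233,165), the tab is at (276,86), and the catches are at (236,198) and (316,198).

```bash
python3 - <<'E'
from h import *
s=np.load("s2.npy",allow_pickle=True).item()
w=to_w("wrist",[(232,64),(321,65),(318,165),(233,165)],.03,s)*1000;print(w.round(1))
e=(w[0]+w[1]-w[2]-w[3])[:2];print("yaw",np.degrees(np.arctan2(e[1],e[0])),"roof ctr",w.mean(0), np.linalg.norm(w[0]-w[3]),np.linalg.norm(w[0]-w[1]))
print("mouth-ish",to_w("wrist",[(236,211),(316,211)],.024,s)*1000)
u=e/np.linalg.norm(e);o=w.mean(0)[:2]-20*u;print("origin",o,"tab",o+49*u,"mouth",o-90*u)
E
```

```text
[[471.5 318.6  30. ]
 [562.4 305.6  30. ]
 [547.2 199.6  30. ]
 [456.5 211.6  30. ]]
yaw 81.94611919126118 roof ctr [509.40567516 258.8613909   30.        ] 108.09499388247079 91.78703259295462
mouth-ish [[450.00449814 157.45179259  24.        ]
 [540.49919994 145.58551967  24.        ]]
origin [506.60358947 239.05865584] tab [513.46869943 287.57535673] mouth [493.99420382 149.94634809]
```

Emit:
{"method": "step_arm", "body": {"xyz": [[0.035, 0.271, 0], [0.035, 0.271, 0], [0.035, 0.271, 0], [0.035, 0.271, 0], [0, 0, -0.25], [0, 0, -0.25], [0, 0, -0.25], [0, 0, -0.25]], "rotation": [[0, 0, -0.003], [0, 0, 0], [0, 0, 0], [0, 0, 0], [0, 0, 0], [0, 0, 0], [0, 0, 0], [0, 0, 0]]}}

```text
clock: 3.87
position: [0.5173, 0.3144, 0.11]
eef_rot: [3.141, 0.001, 1.43]
contact_force: [0.1, 0.8, -0.0]
opening: -0.006
grip_force: 0.0
```

Emit:
{"method": "step_arm", "body": {"xyz": [[0, 0, -0.22], [0, 0, -0.22], [0, 0, -0.14], [0, 0, 0], [0, 0, 0]], "rotation": [[0, 0, 0], [0, 0, 0], [0, 0, 0], [0, 0, 0], [0, 0, 0]]}}

```text
clock: 4.28
position: [0.5166, 0.3146, 0.0412]
eef_rot: [-3.141, 0.002, 1.43]
contact_force: [-0.1, -0.2, 1.2]
opening: 0.002
grip_force: 0.0
```

```bash
python3 - <<'E'
from h import *
s,im=snap("wrist")
print(s['clock'],s['position'],s['eef_rot'],s['contact_force'])
cv2.imwrite("pics/w3.png",cv2.resize(im[90:330,150:430],None,fx=2,fy=2))
E
```

```text
4.2833 [0.51658464 0.31456641 0.04118559] [-3.14050766e+00  1.85813450e-03  1.43045101e+00] [-0.09911555 -0.16778148  1.17960229]
```

View pics/w3.png

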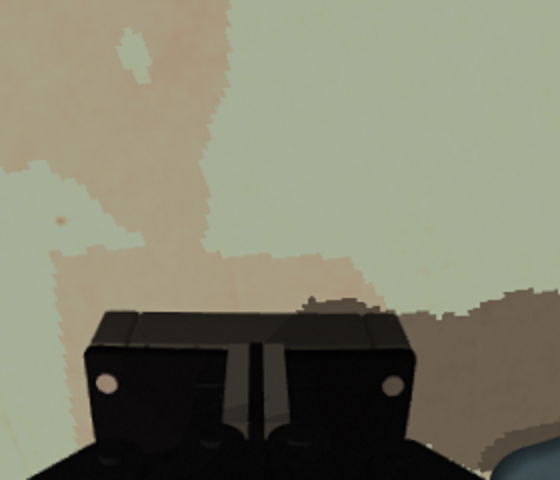

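The fingers stand just behind the tab on the dock's mid line, with the roof's back edge at row 315 in the crop. I'll push along the dock's −x.

Emit:
{"method": "step_arm", "body": {"xyz": [[-0.007, -0.0495, 0], [-0.007, -0.0495, 0], [-0.007, -0.0495, 0], [-0.007, -0.0495, 0], [-0.007, -0.0495, 0], [-0.007, -0.0495, 0], [-0.007, -0.0495, 0], [-0.007, -0.0495, 0]], "rotation": [[0, 0, 0], [0, 0, 0], [0, 0, 0], [0, 0, 0], [0, 0, 0], [0, 0, 0], [0, 0, 0], [0, 0, 0]]}}

```text
clock: 5.0
position: [0.5103, 0.2722, 0.0435]
eef_rot: [3.138, -0.006, 1.435]
contact_force: [3.4, 10.6, -1.0]
opening: 0.001
grip_force: 5.6
```

Emit:
{"method": "step_arm", "body": {"xyz": [[-0.0035, -0.025, 0], [-0.0035, -0.025, 0], [-0.0035, -0.025, 0], [-0.0035, -0.025, 0], [0, 0, 0]], "rotation": [[0, 0, 0], [0, 0, 0], [0, 0, 0], [0, 0, 0], [0, 0, 0]]}}

```text
clock: 5.42
position: [0.5086, 0.2602, 0.0435]
eef_rot: [3.139, -0.006, 1.435]
contact_force: [2.6, 8.7, -0.9]
opening: -0.004
grip_force: 4.9
```

Emit:
{"method": "step_arm", "body": {"xyz": [[-0.0023, -0.0165, 0], [-0.0023, -0.0165, 0], [-0.0023, -0.0165, 0], [0, 0, 0]], "rotation": [[0, 0, 0], [0, 0, 0], [0, 0, 0], [0, 0, 0]]}}

```text
clock: 5.75
position: [0.5078, 0.2548, 0.0435]
eef_rot: [3.138, -0.007, 1.435]
contact_force: [3.3, 11.1, -1.7]
opening: 0.0
grip_force: 5.7
```

Emit:
{"method": "step_arm", "body": {"xyz": [[-0.0023, -0.0165, 0], [-0.0023, -0.0165, 0], [0, 0, 0], [0, 0, 0]], "rotation": [[0, 0, 0], [0, 0, 0], [0, 0, 0], [0, 0, 0]]}}

```text
clock: 6.08
position: [0.5072, 0.2511, 0.0436]
eef_rot: [3.138, -0.007, 1.435]
contact_force: [3.5, 10.9, -0.8]
opening: -0.002
grip_force: 6.0
```

Emit:
{"method": "step_arm", "body": {"xyz": [[-0.0023, -0.0165, 0], [-0.0023, -0.0165, 0], [0, 0, 0], [0, 0, 0]], "rotation": [[0, 0, 0], [0, 0, 0], [0, 0, 0], [0, 0, 0]]}}

```text
clock: 6.42
position: [0.5069, 0.2495, 0.0437]
eef_rot: [3.138, -0.011, 1.437]
contact_force: [6.4, 19.7, -6.3]
opening: 0.003
grip_force: 9.6
```

Emit:
{"method": "step_arm", "body": {"xyz": [[-0.0023, -0.0165, 0], [-0.0023, -0.0165, 0], [0, 0, 0], [0, 0, 0]], "rotation": [[0, 0, 0], [0, 0, 0], [0, 0, 0], [0, 0, 0]]}}

```text
clock: 6.75
position: [0.5067, 0.2492, 0.0441]
eef_rot: [3.136, -0.016, 1.44]
contact_force: [11.4, 30.4, -15.8]
opening: 0.0
grip_force: 15.4
```

Hard stop reached: force jumped to about 32 N with no further travel. I'll back off so the slide can return, then rise.

Emit:
{"method": "step_arm", "body": {"xyz": [[0.0116, 0.0825, 0], [0.0116, 0.0825, 0], [0.0116, 0.0825, 0], [0.0116, 0.0825, 0], [0.0116, 0.0825, 0], [0.0116, 0.0825, 0], [0.0116, 0.0825, 0], [0.0116, 0.0825, 0]], "rotation": [[0, 0, 0], [0, 0, 0], [0, 0, 0], [0, 0, 0], [0, 0, 0], [0, 0, 0], [0, 0, 0], [0, 0, 0]]}}

```text
clock: 7.42
position: [0.5164, 0.3182, 0.0413]
eef_rot: [-3.141, 0.002, 1.432]
contact_force: [-0.7, -0.5, -0.1]
opening: 0.003
grip_force: 0.0
```

Emit:
{"method": "step_arm", "body": {"xyz": [[0, 0, 0.3], [0, 0, 0.3], [0, -0.1, 0.3], [-0.03, -0.3, 0.3], [-0.04, -0.3, 0], [-0.04, -0.3, 0], [-0.04, -0.3, 0], [-0.04, -0.3, 0]], "rotation": [[0, 0, 0], [0, 0, 0], [0, 0, 0], [0, 0, 0], [0, 0, 0], [0, 0, 0], [0, 0, 0], [0, 0, 0]], "claw": -1, "squeeze": 30}}

```text
clock: 8.08
position: [0.4935, 0.1311, 0.1787]
eef_rot: [-3.141, 0.001, 1.433]
contact_force: [1.3, -0.7, -0.2]
opening: 1.0
grip_force: 0.0
```

```bash
python3 - <<'E'
from h import *
s,im=snap("wrist");cv2.imwrite("pics/w4.png",im)
print(s['clock'],s['position'],s['eef_rot'],s['opening'])
np.save("s4.npy",s,allow_pickle=True)
for n,z in[("card_reader",.02),("ejector_tab",.065)]:
    for d in env.outline_of("wrist",n)[:2]:print(n,round(d["confidence"],2),d["box"],rect(d["mask"],"wrist",z,s))
E
```

```text
8.0833 [0.49345659 0.13106113 0.17874112] [-3.14057604e+00  1.12558461e-03  1.43254470e+00] 0.9995272807178593
card_reader 0.93 [234.7, 89.1, 73.3, 125.5] ((493.27044677734375, 157.48062133789062), (94.78594970703125, 65.38133239746094), 82.04000091552734)
card_reader 0.35 [217.9, 2.1, 109.4, 176.2] ((503.7119140625, 230.14999389648438), (169.9687957763672, 104.61884307861328), 81.28158569335938)
ejector_tab 0.81 [253.8, 6.0, 41.7, 26.3] ((511.8978576660156, 281.4309997558594), (22.253219604492188, 33.27860641479492), 79.8589096069336)
```

View pics/w4.png

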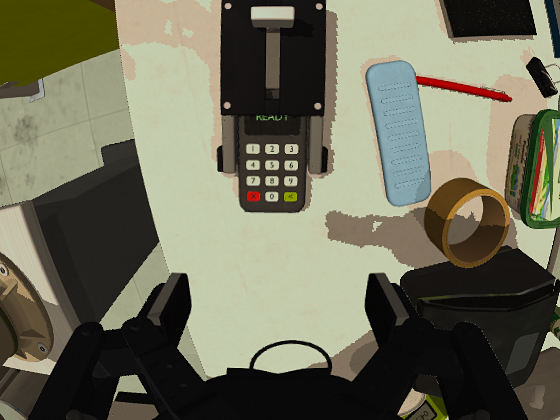

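The reader has come out about 40 mm: its leading end is at row 211 and the catches end at row 171. The slide is back near the dock's rear, with the tab at (273,15). I'll descend with the fingers open astride the front end.

Emit:
{"method": "step_arm", "body": {"xyz": [[-0.0333, -0.047, -0.2], [0, 0, -0.264], [0, 0, -0.264], [0, 0, -0.264], [0, 0, -0.264], [0, 0, -0.06], [0, 0, 0]], "rotation": [[0, 0, 0], [0, 0, 0], [0, 0, 0], [0, 0, 0], [0, 0, 0], [0, 0, 0], [0, 0, 0]]}}

```text
clock: 8.82
position: [0.488, 0.1281, 0.019]
eef_rot: [-3.136, 0.001, 1.435]
contact_force: [-0.5, -0.8, 0.6]
opening: 1.003
grip_force: 0.0
```

Emit:
{"method": "step_arm", "body": {"xyz": [[0, 0, -0.03], [0, 0, -0.03], [0, 0, -0.03], [0, 0, -0.02], [0, 0, 0]], "rotation": [[0, 0, 0], [0, 0, 0], [0, 0, 0], [0, 0, 0], [0, 0, 0]]}}

```text
clock: 9.23
position: [0.4905, 0.1275, 0.0082]
eef_rot: [3.141, -0.0, 1.433]
contact_force: [-0.7, -0.2, 0.1]
opening: 1.002
grip_force: 0.0
```

Emit:
{"method": "step_arm", "body": {"xyz": [[0, 0, -0.03], [0, 0, -0.03], [0, 0, 0], [0, 0, 0]], "rotation": [[0, 0, 0], [0, 0, 0], [0, 0, 0], [0, 0, 0]]}}

```text
clock: 9.57
position: [0.49, 0.1275, 0.0005]
eef_rot: [-3.141, 0.0, 1.433]
contact_force: [0.4, -0.2, -0.2]
opening: 1.002
grip_force: 0.0
```

```bash
python3 - <<'E'
from h import *
s,im=snap("wrist");cv2.imwrite("pics/w5.png",cv2.resize(im[40:340,140:430],None,fx=2,fy=2))
print(s['clock'],s['position'],s['contact_force'])
E
```

```text
9.5667 [0.49000467 0.12753619 0.00052146] [ 0.40744671 -0.17464286 -0.20832737]
```

View pics/w5.png

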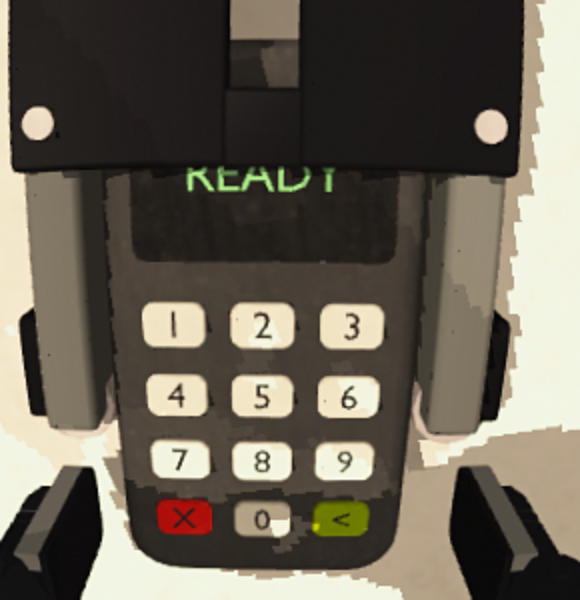

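The fingers straddle the reader's front end, with pads at (75,500) and (480,500) in the crop, clear of the catches. They sit about 2–3 mm off centre, so I'll correct that and close.

Emit:
{"method": "step_arm", "body": {"xyz": [[-0.02, 0, 0], [0, 0, 0], [0, 0, 0]], "rotation": [[0, 0, 0], [0, 0, 0], [0, 0, 0]]}}

```text
clock: 9.87
position: [0.4877, 0.1277, 0.0008]
eef_rot: [3.142, -0.0, 1.433]
contact_force: [-0.4, -0.6, 0.1]
opening: 0.997
grip_force: 0.0
```

Emit:
{"method": "step_arm", "body": {"xyz": [[0, 0, 0], [0, 0, 0], [0, 0, 0], [0, 0, 0], [0, 0, 0], [0, 0, 0], [0, 0, 0], [0, 0, 0]], "rotation": [[0, 0, 0], [0, 0, 0], [0, 0, 0], [0, 0, 0], [0, 0, 0], [0, 0, 0], [0, 0, 0], [0, 0, 0]], "claw": 1, "squeeze": 30}}

```text
clock: 10.53
position: [0.4878, 0.1276, 0.001]
eef_rot: [-3.142, 0.0, 1.433]
contact_force: [-3.0, -1.4, 4.8]
opening: 0.762
grip_force: 33.4
```

Emit:
{"method": "step_arm", "body": {"xyz": [[-0.0117, -0.0825, 0], [-0.0117, -0.0825, 0], [-0.0117, -0.0825, 0], [-0.0117, -0.0825, 0], [-0.0117, -0.0825, 0], [-0.0117, -0.0825, 0], [-0.0117, -0.0825, 0], [-0.0117, -0.0825, 0]], "rotation": [[0, 0, 0], [0, 0, 0], [0, 0, 0], [0, 0, 0], [0, 0, 0], [0, 0, 0], [0, 0, 0], [0, 0, 0]]}}

```text
clock: 11.2
position: [0.4769, 0.0493, 0.001]
eef_rot: [3.141, -0.002, 1.435]
contact_force: [-0.1, 1.9, 2.8]
opening: 0.76
grip_force: 34.6
```

Emit:
{"method": "step_arm", "body": {"xyz": [[-0.0117, -0.0825, 0], [-0.0117, -0.0825, 0], [-0.0117, -0.0825, 0], [0, 0, 0], [0, 0, 0]], "rotation": [[0, 0, 0], [0, 0, 0], [0, 0, 0], [0, 0, 0], [0, 0, 0]]}}

```text
clock: 11.62
position: [0.4725, 0.0159, 0.001]
eef_rot: [3.141, 0.002, 1.431]
contact_force: [-0.1, -4.2, 6.6]
opening: 0.762
grip_force: 35.0
```

```bash
python3 - <<'E'
from h import *
s,im=snap("wrist");cv2.imwrite("pics/w6.png",im)
print(s['clock'],s['position'],s['contact_force'],s['wrist_torque'])
for n,z in[("card_reader",.02)]:
    for d in env.outline_of("wrist",n)[:2]:print(n,round(d["confidence"],2),d["box"],rect(d["mask"],"wrist",z,s))
E
```

```text
11.6167 [0.47252238 0.01593476 0.00100535] [-0.10568334 -4.17295082  6.62659201] [-0.87589865  0.18208541  0.07594579]
card_reader 0.77 [194.5, 58.6, 168.9, 268.6] ((480.4679870605469, 59.257423400878906), (116.23979949951172, 62.5764045715332), 81.514404296875)
```

View pics/w6.png

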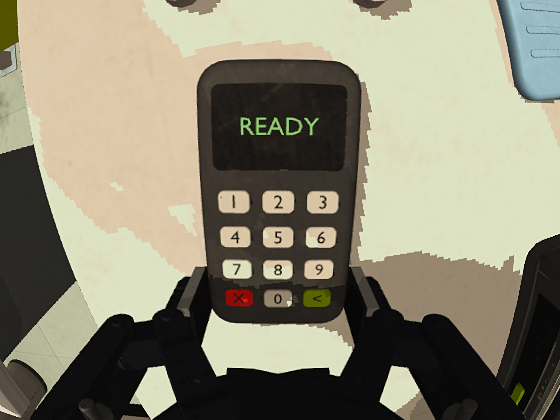

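The reader is out of the dock, lying straight in the grip (rows 60–322), with its centre about 44 mm along tool +x. I need to check the cutting board's edge against the target finger positions before moving.

```bash
python3 - <<'E'
from h import *
s=np.load("s1.npy",allow_pickle=True).item()
w=to_w("wrist",[(276,262),(345,213),(480,123)],0,s)*1000;print(w.round(0))
a=np.radians(63.5);u=np.array([np.cos(a),np.sin(a)]);v=np.array([u[1],-u[0]]);c=np.array([444.5,-358.6])
t=c-44*u;print("tcp",t)
b0,b1=w[0,:2],w[2,:2];n=np.array([-(b1-b0)[1],(b1-b0)[0]]);n/=np.linalg.norm(n)
for k in(57,-57):
  for x in(-12,12):print(k,x,((t+k*v+x*u-b0)@n).round(1))
for d in(0,):print("outline ctr dist",(c-b0)@n)
E
```

```text
[[ 350. -462.    0.]
 [ 459. -456.    0.]
 [ 677. -457.    0.]]
tcp [ 424.86729622 -397.97711191]
57 -12 26.3
57 12 47.6
-57 -12 78.8
-57 12 100.1
outline ctr dist 102.2352565820399
```

Emit:
{"method": "step_arm", "body": {"xyz": [[-0.0165, -0.1437, 0], [-0.0165, -0.1437, 0], [-0.0165, -0.1437, 0], [-0.0165, -0.1437, 0], [-0.0165, -0.1437, 0], [-0.0165, -0.1437, 0], [-0.0165, -0.1437, 0], [-0.0165, -0.1437, 0]], "rotation": [[0, 0, -0.0043], [0, 0, -0.0043], [0, 0, -0.0043], [0, 0, -0.0043], [0, 0, -0.0043], [0, 0, -0.0043], [0, 0, -0.0043], [0, 0, -0.0043]]}}

```text
clock: 12.38
position: [0.4564, -0.1202, 0.001]
eef_rot: [3.141, -0.0, 1.325]
contact_force: [1.6, 2.8, 4.8]
opening: 0.764
grip_force: 34.8
```

Emit:
{"method": "step_arm", "body": {"xyz": [[-0.0165, -0.1437, 0], [-0.0165, -0.1437, 0], [-0.0165, -0.1437, 0], [-0.0165, -0.1437, 0], [-0.0165, -0.1437, 0], [-0.0165, -0.1437, 0], [-0.0165, -0.1437, 0], [-0.0165, -0.1437, 0]], "rotation": [[0, 0, -0.0043], [0, 0, -0.0043], [0, 0, -0.0043], [0, 0, -0.0043], [0, 0, -0.0043], [0, 0, -0.0043], [0, 0, -0.0043], [0, 0, -0.0043]]}}

```text
clock: 13.05
position: [0.4405, -0.2577, 0.001]
eef_rot: [-3.141, -0.001, 1.217]
contact_force: [2.3, 4.4, 6.7]
opening: 0.762
grip_force: 35.0
```

Emit:
{"method": "step_arm", "body": {"xyz": [[-0.0165, -0.1437, 0], [-0.0165, -0.1437, 0], [-0.0165, -0.1437, 0], [-0.0165, -0.1437, 0], [-0.0165, -0.1437, 0], [-0.0165, -0.1437, 0], [-0.0165, -0.12, 0], [0, 0, 0]], "rotation": [[0, 0, -0.0043], [0, 0, -0.0043], [0, 0, -0.0043], [0, 0, -0.0043], [0, 0, -0.0043], [0, 0, -0.0043], [0, 0, -0.0043], [0, 0, 0]]}}

```text
clock: 13.72
position: [0.4253, -0.3792, 0.0011]
eef_rot: [3.141, 0.002, 1.118]
contact_force: [-0.5, -4.0, 5.0]
opening: 0.762
grip_force: 34.9
```

```bash
python3 - <<'E'
from h import *
s,im=snap("wrist");cv2.imwrite("pics/w7.png",im);np.save("s7.npy",s,allow_pickle=True)
print(s['clock'],s['position'],s['eef_rot'],s['contact_force'],s['wrist_torque'])
for n,z in[("card_reader",.02),("pay_outline",0)]:
    for d in env.outline_of("wrist",n)[:2]:print(n,round(d["confidence"],2),d["box"],rect(d["mask"],"wrist",z,s))
E
```

```text
13.7167 [ 0.42533484 -0.37919057  0.00107306] [3.14065288e+00 2.01559849e-03 1.11789490e+00] [-0.50973725 -3.96377008  5.03256294] [-0.71823655  0.23017622  0.01285207]
card_reader 0.92 [195.7, 61.1, 167.1, 262.0] ((446.3914489746094, -339.66119384765625), (115.31387329101562, 62.16471862792969), 63.7109260559082)
pay_outline 0.98 [171.7, 47.9, 238.1, 308.1] ((454.49505615234375, -338.1131896972656), (120.16181945800781, 105.78970336914062), 63.522151947021484)
```

View pics/w7.png

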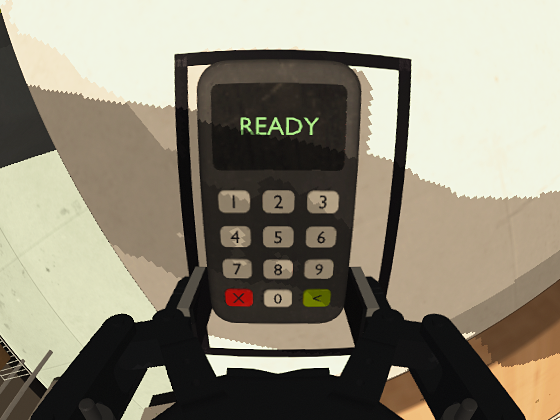

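The reader is aligned with the outline, but its far end (row 61) is near the upper tape (row 55) and it lies left of centre. I need a shift of about (-2, -19) mm.

Emit:
{"method": "step_arm", "body": {"xyz": [[-0.004, -0.0394, 0], [-0.004, -0.0394, 0], [-0.004, -0.0394, 0], [-0.004, -0.0394, 0], [0, 0, 0], [0, 0, 0]], "rotation": [[0, 0, 0], [0, 0, 0], [0, 0, 0], [0, 0, 0], [0, 0, 0], [0, 0, 0]]}}

```text
clock: 14.37
position: [0.4256, -0.3928, 0.0011]
eef_rot: [3.141, -0.001, 1.125]
contact_force: [0.7, 2.3, 5.9]
opening: 0.762
grip_force: 35.0
```

Emit:
{"method": "step_arm", "body": {"xyz": [[0, 0, 0], [0, 0, 0], [0, 0, 0], [0, 0, 0], [0, 0, 0], [0, 0, 0]], "rotation": [[0, 0, 0], [0, 0, 0], [0, 0, 0], [0, 0, 0], [0, 0, 0], [0, 0, 0]], "claw": -1}}

```text
clock: 14.87
position: [0.4247, -0.3939, 0.0006]
eef_rot: [-3.141, -0.0, 1.123]
contact_force: [-1.0, 0.7, 0.3]
opening: 0.998
grip_force: 0.0
```

Emit:
{"method": "step_arm", "body": {"xyz": [[0, 0, 0.1], [0, 0, 0.2], [0, 0, 0.3], [0, 0, 0.3], [0, 0, 0.3], [0, 0, 0.3], [0, 0, 0.1], [0, 0, 0]], "rotation": [[0, 0, 0], [0, 0, 0], [0, 0, 0], [0, 0, 0], [0, 0, 0], [0, 0, 0], [0, 0, 0], [0, 0, 0]]}}

```text
clock: 15.53
position: [0.4269, -0.3951, 0.1983]
eef_rot: [3.134, 0.003, 1.123]
contact_force: [0.6, -0.0, 0.2]
opening: 1.005
grip_force: 0.0
```

```bash
python3 - <<'E'
from h import *
s,im=snap("wrist");cv2.imwrite("pics/w8.png",im)
print(s['clock'],s['position'],s['eef_rot'],s['contact_force'])
for n,z in[("card_reader",.02),("pay_outline",0)]:
    for d in env.outline_of("wrist",n)[:2]:print(n,round(d["confidence"],2),d["box"],rect(d["mask"],"wrist",z,s))
E
```

```text
15.5333 [ 0.42685713 -0.39512056  0.19834233] [3.13367351e+00 2.62277538e-03 1.12275118e+00] [ 0.63924489 -0.03510124  0.1707277 ]
card_reader 0.92 [241.6, 85.2, 66.5, 115.1] ((445.9700622558594, -354.0340270996094), (118.2555160522461, 64.95222473144531), 64.0546646118164)
pay_outline 0.57 [222.3, 66.7, 105.1, 153.2] ((444.5523986816406, -358.97076416015625), (167.34152221679688, 108.06645965576172), 63.8430290222168)
```

View pics/w8.png

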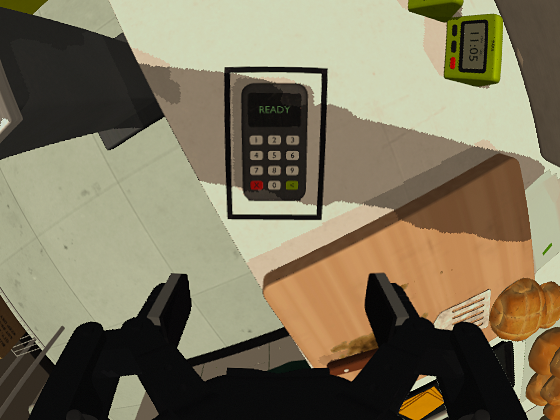

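The reader lies flat inside the rectangle: its edges (242–308, 85–200) are clear of the tape (222–327, 67–220) on all sides. The offset is about 5 mm against margins of about 15 mm. Handing in.

```bash
python3 -c "
from station import env
print(env.finish_job())"
```

```text
the job is handed in; nothing more can be done
None
```

The job is handed in: I pushed the eject slide to its stop and it sprang back, then slid the card reader along the counter into the rectangular outline. It lies flat, about 5 mm off centre and wholly inside the tape; no move went near the timers, tin or cups.

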